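Gauge two salvaged motor sleeves on a leaning pin

ROBOT

A 6-joint arm with a two-finger parallel gripper is mounted at the origin on the work surface. World frame = base frame: x ahead of the robot, y to its left, z up, the work surface at z = 0. Lengths are in m, angles in rad, forces in N, time in s.
With the tool pointing down it reaches from about 0.25 to 0.725 m from the base axis. Payload 4 kg.
Tool frame: the origin (TCP) lies at the very end of the fingers, on their centre line; the grasp point (between the pads) lies 19 mm behind it; z points along the fingers, y is the line along which they close (so a half turn about z gives the same grasp; the last joint's range is limited). The gripper opens to 85 mm and grips with 20 to 120 N. Pads are 22 mm wide; open, the fingers measure 114 mm over their backs; the gripper's body (76 mm by 85 mm) begins 54 mm behind the grasp point. The pads swing forward as they close: fully open they stand 13 mm farther back than shut.
Start: joints at [1.268, 0.241, 0.005, 1.335, 0, 1.571], TCP at [0.149, 0.477, 0.231] pointing down, gripper open.
Joint ranges: [-2.72, 2.72], [-1.05, 1.87], [-1.09, 1.28], [-1.99, 2.15], [-1.42, 1.44], [-3.14, 3.14]. Speed limits (rad/s): [2.79, 2.79, 3.14, 3.14, 3.14, 3.14].

INTERFACE

Orientations are given as a unit quaternion [x, y, z, w].
In Python, from workcell import monitor, viewer, job gives the robot as it stands.
- The arm moves only by the tool arm_command, never from a script. Its argument "increments" is a list of rows, each an object of numbers: "dx", "dy", "dz": the shift along the tool's x, y, z in cm; "wx", "wy", "wz": the turn, a rotation vector about the tool's x, y, z in rad; "grip": the finger opening in cm, from 0 to 8.54. In form: [{"dx": .., "dy": .., "dz": .., "wx": .., "wy": .., "wz": .., "grip": ..}, ...]. A call has 1 to 10 rows; each row is the pose to reach, as a shift and turn from the pose commanded when the call began, along the tool's axes at that moment; what a row does not reach only later rows make up. A row lasts 1/10 s, in which the tool goes at most 50 mm and 8.59 degrees, less where a joint would pass 70% of its speed; a pose out of reach is approached as far as the arm can. A call with a gripper value outside its range is refused whole. The fingers move at their own pace and stop on an object; the grip force is fixed at half the most. Time passes only in rows, so rows that repeat a pose let the fingers close. It gives the time, the measured TCP pose, the force, the opening and the grip force at its end, in the units of the state.
- monitor.get_obs(): the state, without advancing time (a new reading comes with each control period).
- viewer.camera(name): name is "scene" or "side" or "wrist"; returns (picture, depth): 384x512x3 uint8, red, green, blue; 384x512 float32, m along the optical axis (not along the pixel's ray), 0 where there is no reading.
- viewer.get_calibration(name): a dict with "fovy" (degrees; the focal length in pixels is half the picture's height over the tangent of half this angle, whatever the lens; pixels are square), "cx", "cy" (the principal point, pixels), "view" (4x4, takes a point from world to camera coordinates). Camera axes: x right, y up, looking along -z (the intrinsics and any distortion apply to the point x, -y, -z); pixel columns grow to the right and rows downward; lengths in m; the calibration is good to about 2 mm. A picture is of the moment at which its call begins: read the wrist's pose just before it. get_calibration takes no time and is no camera call; for the wrist camera it gives the pose at the moment of the call.
- job.job_done(): hands the job in; it is judged then, once.
The state is a dict: "clock": time; "joint_pos": joint angles; "joint_vel": joint speeds; "tau": joint torques, N m; "eef_pos": TCP position; "tool_rot": TCP orientation; "ft_force": force on the tool from outside, world axes, zero at the start; "ft_torque": the same for the moment, N m; "grip_width": finger opening in m; "grasp_force": force on a finger pad.
Only numpy, scipy, OpenCV 4.12 (cv2) and the standard library are available. Lean on these libraries where they do the work, as an engineer would, in place of code of your own. Each camera call takes 0.05 s, during which the arm holds its last target. There are 200 camera calls.

TASK

These two aluminium sleeves look the same outside, but in one of them the snap ring inside has closed in, so it stops part way down the leaning gauge pin; the other slides right down. Find out by gently trying them on the pin, without forcing: leave the sleeve that fits fully home on the pin, against its flange, and stand the other one upright in the yellow tray. Let go of both and leave everything else where it is.

Things in the scene. Friction and masses are not known exactly. Their poses are not given: they have to be found in the camera images.
- gauge_stand: fixed dark steel stand on the bench, base plate 150 x 110 x 12 mm reaching from x -65 to +85 mm in its own frame; origin on the bench right under the middle of the pin flange's upper face. The pin leans towards the stand's own -x
- gauge_pin: the fixed round steel gauge pin, 27 mm in diameter, leaning 25 degrees from vertical towards the robot. Origin at the centre of the upper face of its flange (60 mm diameter, 10 mm thick), 75 mm above the bench; own z runs up along the pin axis. It stands 84 mm out of the flange; the last 12 mm taper to 12 mm diameter at the tip. A sleeve is fully home when its end face rests on the flange
- sleeve_a: loose aluminium tube 50 mm outside diameter, 80 mm long, bore 29.5 mm right through, 0.3 kg, standing on the bench; same both ways up. Origin: centre of lower end face, z along axis. A snap ring sits in a groove half way down the bore; in exactly one of the two sleeves (either one) it has closed in to 23 mm and stops the pin half way, the sleeve some 40 mm short of home
- sleeve_b: the other sleeve, same outside, same origin and axes as sleeve_a
- sleeve_a_mid (a point): centre of sleeve_a, on its axis, 40 mm from either end
- sleeve_b_mid (a point): centre of sleeve_b, on its axis, 40 mm from either end
- tray: fixed yellow plastic tray on the bench, 170 x 170 mm outside, walls 5 mm thick, rim 30 mm above the bench, floor 5 mm thick; origin at the centre of its underside, axes along its walls, z up
- drive_1: bystander: hard drive 102 x 147 x 26 mm flat on the bench, under drive_2; origin centre of underside
- drive_2: bystander: hard drive of the same size lying on drive_1; origin centre of underside
- drive_3: bystander: hard drive of the same size, flat on the bench; origin centre of underside
- screwdriver_1: bystander: blue-handled screwdriver about 200 mm long lying on the bench along its x
- screwdriver_2: bystander: green-handled screwdriver about 200 mm long lying on the bench along its x
- board: bystander: green circuit board 100 x 130 mm, parts up to 20 mm high, flat on the bench; origin centre of underside
- mug: bystander: white mug 80 mm across, 90 mm high, standing; origin centre of underside
Not all that is in view belongs to the job. What is shaped like the sleeve_a but black or green is not meant.

How it is judged:
On the way:
1. one of the sleeves is tried on the gauge pin: in line with it and at least 20 mm down over it (((z of sleeve_a_mid in the frame of gauge_pin below 0.1 m and angle between the z axis of sleeve_a and the z axis of gauge_pin, either way round below 0.15 rad and x of sleeve_a_mid in the frame of gauge_pin between -0.006 and 0.006 m and y of sleeve_a_mid in the frame of gauge_pin between -0.006 and 0.006 m) or (z of sleeve_b_mid in the frame of gauge_pin below 0.1 m and angle between the z axis of sleeve_b and the z axis of gauge_pin, either way round below 0.15 rad and x of sleeve_b_mid in the frame of gauge_pin between -0.006 and 0.006 m and y of sleeve_b_mid in the frame of gauge_pin between -0.006 and 0.006 m))), for 0.1 s.
At the end, for the whole second after the job is handed in: One sleeve is fully home on the gauge pin (its centre within 5 mm of its place 40 mm above the flange on the pin axis, axes within 0.1 rad), the other stands upright (within 0.1 rad) on the floor of the yellow tray inside its walls, and both are at rest (((z of sleeve_a_mid in the frame of gauge_pin between 0.035 and 0.045 m and x of sleeve_a_mid in the frame of gauge_pin between -0.005 and 0.005 m and y of sleeve_a_mid in the frame of gauge_pin between -0.005 and 0.005 m and angle between the z axis of sleeve_a and the z axis of gauge_pin, either way round below 0.1 rad and x of sleeve_b_mid in the frame of tray between -0.06 and 0.06 m and y of sleeve_b_mid in the frame of tray between -0.06 and 0.06 m and z of sleeve_b_mid in the frame of tray between 0.038 and 0.052 m and angle between the z axis of sleeve_b and the z axis of tray, either way round below 0.1 rad) or (z of sleeve_b_mid in the frame of gauge_pin between 0.035 and 0.045 m and x of sleeve_b_mid in the frame of gauge_pin between -0.005 and 0.005 m and y of sleeve_b_mid in the frame of gauge_pin between -0.005 and 0.005 m and angle between the z axis of sleeve_b and the z axis of gauge_pin, either way round below 0.1 rad and x of sleeve_a_mid in the frame of tray between -0.06 and 0.06 m and y of sleeve_a_mid in the frame of tray between -0.06 and 0.06 m and z of sleeve_a_mid in the frame of tray between 0.038 and 0.052 m and angle between the z axis of sleeve_a and the z axis of tray, either way round below 0.1 rad)) and linear speed of each of sleeve_a, sleeve_b below 0.02 m/s and angular speed of each of sleeve_a, sleeve_b below 0.2 rad/s); the robot touches nothing.
It fails at once if a bystander (drive, screwdriver, board or mug) is moved by more than 40 mm (distance of any of drive_1, drive_2, drive_3, screwdriver_1, screwdriver_2, board, mug from where it was at the start of the episode above 0.04 m).
It fails at once if the gauge or its pin is pressed with more than 60 N (contact force between anything else and gauge_stand above 60 N).
It also fails if it takes over 72 s, if anything falls off the work surface, if the arm or the gripper's body presses on something with over 40 N, if the wrist force passes 120 N, or if a joint passes its speed limit or range.

## Working session

There is one attempt and no reset: what is moved stays moved. The work goes in short steps, Python scripts to look and compute and a tool call to move; the robot and the scene stay as the last step left them, time stands still between calls to the robot, and variables do not carry over. Pictures are saved under pics/ and viewed, at most 10 in all, crops included, and the job is handed in when it is done.

Besides the shell and the picture viewer there is one more tool, called after "Request:" by a JSON object that holds its "api" and its "payload", one argument or row to a line. arm_command: Moves the arm, as the interface text tells. Its arguments: {"type":"object","properties":{"increments":{"type":"array","items":{"type":"object","properties":{"dx":{"type":"number"},"dy":{"type":"number"},"dz":{"type":"number"},"wx":{"type":"number"},"wy":{"type":"number"},"wz":{"type":"number"},"grip":{"type":"number"}}}}},"required":["increments"]}

```bash
mkdir -p pics
cat > h.py <<'E'
import numpy as np, cv2
from workcell import monitor, viewer, job
from scipy.spatial.transform import Rotation as R
def snap(name,f):
    c=viewer.get_calibration(name); p,d=viewer.camera(name)
    cv2.imwrite(f'pics/{f}.png',p[:,:,::-1]); np.savez(f'pics/{f}.npz',d=d,p=p,**c); return p,d,c
def cloud(f):
    z=np.load(f'pics/{f}.npz'); d=z['d']; h,w=d.shape
    fl=h/2/np.tan(np.radians(float(z['fovy']))/2)
    v,u=np.mgrid[:h,:w]
    P=np.stack([(u-z['cx'])/fl*d,-(v-z['cy'])/fl*d,-d,np.ones_like(d)],-1)
    return (P@np.linalg.inv(z['view']).T)[...,:3],z['p'],d
E
python3 - <<'E'
from h import *
for n in ('scene','side','wrist'):
    p,d,c=snap(n,n+'0'); print(n,{k:(v if k!='view' else np.linalg.inv(v).round(3).tolist()) for k,v in c.items()})
a=cv2.imread('pics/scene0.png');b=cv2.imread('pics/side0.png')
o=monitor.get_obs();print(o)
E
```

```text
scene {'fovy': 51.08401752708058, 'cx': 247.58823386973168, 'cy': 185.59662609339583, 'view': [[0.702, -0.599, 0.386, 0.984], [0.712, 0.593, -0.376, -0.304], [-0.004, 0.539, 0.843, 0.914], [0.0, 0.0, 0.0, 1.0]]}
side {'fovy': 42.483447051486415, 'cx': 261.83819330319454, 'cy': 198.11431488596722, 'view': [[-0.978, 0.13, -0.164, 0.373], [-0.208, -0.515, 0.831, 1.112], [0.023, 0.847, 0.531, 0.73], [0.0, 0.0, 0.0, 1.0]]}
wrist {'fovy': 66.9181993783667, 'cx': 253.1007823872313, 'cy': 189.96197184742337, 'view': [[0.298, -0.913, -0.278, 0.078], [0.954, 0.285, 0.088, 0.499], [-0.001, -0.292, 0.956, 0.373], [0.0, 0.0, 0.0, 1.0]]}
{'clock': 0.15, 'joint_pos': array([ 1.26799971e+00,  2.41215958e-01,  4.03610026e-03,  1.33518348e+00,
       -9.82940287e-06,  1.57079808e+00]), 'joint_vel': array([-0.0006812 , -0.00301769,  0.00264035, -0.00110386, -0.00065245,
        0.00020168]), 'tau': array([-4.26270731e-05, -3.72634113e+01,  2.52638537e+01,  1.23427663e-02,
       -7.79959282e-05, -2.50473562e-07]), 'eef_pos': array([0.14895774, 0.47680256, 0.23063035]), 'tool_rot': array([ 1.50821409e-01,  9.88560716e-01, -7.75282940e-04, -1.13309371e-04]), 'ft_force': array([-0.23487945,  0.2164021 , -0.1663045 ]), 'ft_torque': array([0.05571511, 0.07656041, 0.02566933]), 'grasp_force': 0.0, 'grip_width': 0.08580521991363761}
```

View pics/scene0.png

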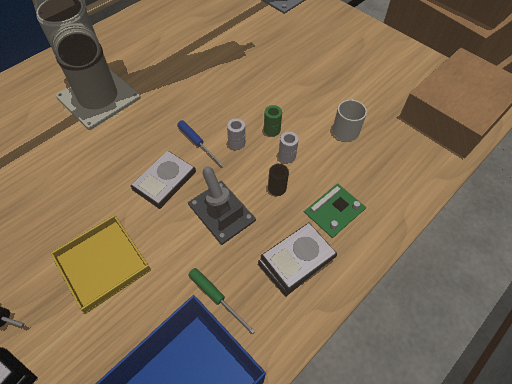

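View pics/side0.png

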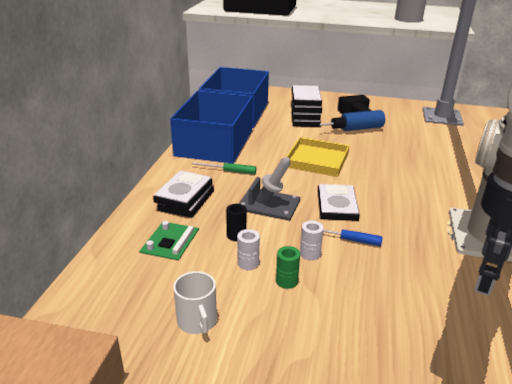

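Scene: aluminium sleeve candidates at (236,134) and (288,148); the green one at (273,120) and the black one at (278,180) are decoys, and the mug is at (349,120). The pin is at (212,185) and the tray at (100,262). I'll confirm with a crop and measure.

```bash
cat > m.py <<'E'
from h import *
from scipy.optimize import least_squares
s=cv2.imread('pics/scene0.png')[95:250,180:320]; cv2.imwrite('pics/crop0.png',cv2.resize(s,None,fx=5,fy=5,interpolation=cv2.INTER_CUBIC)[:600,:700][:,:])
def circ(P,r):
    f=lambda q:np.hypot(P[:,0]-q[0],P[:,1]-q[1])-r
    return least_squares(f,P[:,:2].mean(0),loss='soft_l1',f_scale=.002)
W,p,d=cloud('scene0'); S,ps,ds=cloud('side0')
print('bench z',W[330,60],W[60,300],S[300,100])
# rough boxes scene px, side px
for n,(u0,u1,v0,v1),(a0,a1,b0,b1) in [('L',(222,250,113,155),(298,325,218,262)),('R',(275,302,128,168),(234,263,228,272))]:
    for nm,C,(x0,x1,y0,y1) in (('scene',W,(u0,u1,v0,v1)),('side',S,(a0,a1,b0,b1))):
        Q=C[y0:y1,x0:x1].reshape(-1,3)
        top=Q[(Q[:,2]>.074)&(Q[:,2]<.09)]; c=top[:,:2].mean(0)
        wall=Q[(Q[:,2]>.015)&(Q[:,2]<.07)]; 
        # outer wall: facing the camera
        k=circ(wall,.025)
        print(n,nm,'topz',np.median(top[:,2]).round(4),len(top),'topmid',((top.min(0)+top.max(0))/2).round(4),'wallfit',k.x.round(4),np.abs(k.fun).mean().round(4),len(wall))
# tray
for nm,C,pp in (('scene',W,p),('side',S,ps)):
    pi=pp.astype(int); m=(pi[...,0]>110)&(pi[...,1]>90)&(pi[...,2]<pi[...,1]*.45)&(C[...,2]<.05)&(C[...,2]>-.01)
    m=cv2.morphologyEx(m.astype(np.uint8),cv2.MORPH_OPEN,np.ones((3,3)))>0
    Q=C[m]; rim=Q[Q[:,2]>.025]; r=cv2.minAreaRect((rim[:,:2]*1000).astype(np.float32)); print('tray',nm,len(Q),r)
E
python3 m.py
```

```text
bench z [ 0.54240112 -0.45460336 -0.00184306] [ 0.33042997  0.58284428 -0.00156461] [ 0.84167566  0.43880969 -0.00099065]
L scene topz 0.0789 164 topmid [0.439  0.1835 0.0784] wallfit [0.4372 0.1833] 0.0025 255
L side topz 0.0789 204 topmid [0.4369 0.2325 0.0784] wallfit [0.4372 0.1849] 0.0029 445
R scene topz 0.0791 202 topmid [0.5886 0.217  0.0791] wallfit [0.5712 0.2517] 0.0061 292
R side topz 0.0791 204 topmid [0.5708 0.2543 0.078 ] wallfit [0.572  0.2527] 0.0085 534
tray scene 3987 ((546.9993896484375, -289.7920227050781), (73.84634399414062, 179.92306518554688), 22.353694915771484)
tray side 1654 ((475.61968994140625, -299.16937255859375), (180.10244750976562, 170.36904907226562), 81.93778228759766)
```

View pics/crop0.png

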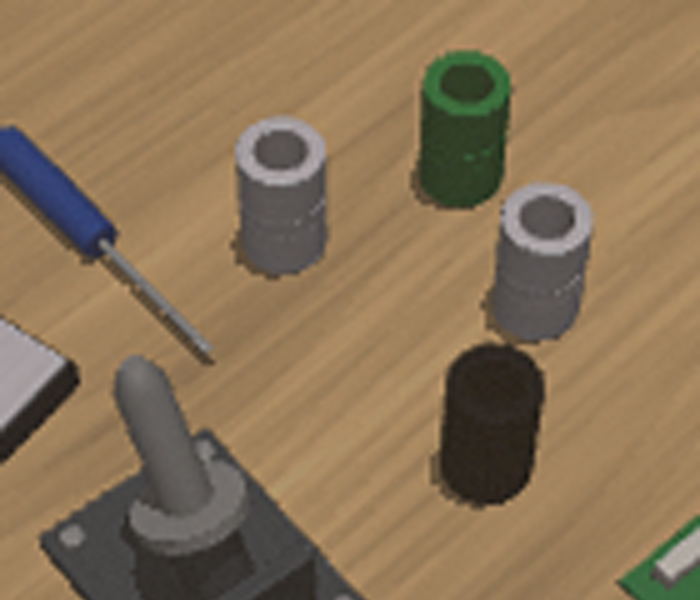

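The crop confirms it: the two grey sleeves are the aluminium ones, left (236,134) and right (288,148). Green and black are decoys. Next I'll fit the pin, tray and neighbours.

```bash
cat > m2.py <<'E'
from h import *
from scipy.optimize import least_squares
W,p,d=cloud('scene0'); S,ps,ds=cloud('side0')
def circ(P,r):
    f=lambda q:np.hypot(P[:,0]-q[0],P[:,1]-q[1])-r
    return least_squares(f,P[:,:2].mean(0),loss='soft_l1',f_scale=.002)
def axis(az,t): return np.array([np.sin(t)*np.cos(az),np.sin(t)*np.sin(az),np.cos(t)])
def pinfit(Q,free,off=0):
    def f(q):
        a=axis(q[2],q[3] if free else np.radians(25)); r=Q-np.array([q[0],q[1],.075+off]); h=r@a
        return np.linalg.norm(r-np.outer(h,a),axis=1)-.0135
    return least_squares(f,[Q[:,0].mean()+.03,Q[:,1].mean(),np.pi,np.radians(25)],loss='soft_l1',f_scale=.001)
sel=[]
for nm,C,(x0,x1,y0,y1) in (('scene',W,(198,226,160,200)),('side',S,(268,296,150,186))):
    Q=C[y0:y1,x0:x1].reshape(-1,3); Q=Q[(Q[:,2]>.09)&(Q[:,2]<.165)]
    print(nm,len(Q),Q.min(0).round(3),Q.max(0).round(3))
    for i in range(2):
        for fr in (0,1):
            k=pinfit(Q,fr); a=axis(k.x[2],k.x[3] if fr else np.radians(25)); h=(Q-np.array([k.x[0],k.x[1],.075]))@a
            print(' pin',k.x[:2].round(4),'az',np.degrees(k.x[2]).round(1),np.degrees(k.x[3]).round(1),'res',np.abs(k.fun).mean().round(4),'hmax',h.max().round(4),len(Q))
        Q=Q[(h>.018)&(h<.070)&(np.abs(k.fun)<.004)]
    sel.append(Q)
Q=np.vstack(sel);k=pinfit(Q,0);print('both',k.x[:2].round(4),np.degrees(k.x[2]),np.abs(k.fun).mean())
for n,C,(x0,x1,y0,y1),r in (('Lw',W,(222,250,113,155),.025),('Rw',W,(275,302,128,168),.025),('Ls',S,(298,325,218,262),.025),('Rs',S,(234,263,228,272),.025),('gw',W,(260,286,103,140),.025),('bw',W,(265,292,162,198),.025),('mug',W,(330,370,98,142),.04)):
    Q=C[y0:y1,x0:x1].reshape(-1,3)
    T=Q[(Q[:,2]>.074)&(Q[:,2]<.095)]
    if n[0] in 'LR': 
        w=Q[(Q[:,2]>.03)&(Q[:,2]<.072)]
        k=circ(T,.025); c=k.x
        for _ in range(4):
            g=w[np.abs(np.hypot(*(w[:,:2]-c).T)-.025)<.005]; k=circ(g,.025); c=k.x
        print(n,'wall',c.round(4),np.abs(k.fun).mean().round(4),len(g))
        T=T[np.hypot(*(T[:,:2]-c).T)<.03]
    print(n,'top',((T.min(0)+T.max(0))/2).round(4),(T.max(0)-T.min(0)).round(3),len(T))
# tray floor/rim
for nm,C,pp in (('scene',W,p),('side',S,ps)):
    q=C; m=(q[...,0]>.3)&(q[...,0]<.7)&(q[...,1]<-.1)&(q[...,1]>-.45)
    pi=pp.astype(int); m&=(pi[...,0]>90)&(pi[...,2]<pi[...,1]*.5)
    n,l,st,ce=cv2.connectedComponentsWithStats(m.astype(np.uint8)); b=1+np.argmax(st[1:,4])
    T=q[l==b]; print('tray',nm,st[b],cv2.minAreaRect((T[T[:,2]<.045][:,:2]*1000).astype(np.float32)),np.percentile(T[:,2],[1,50,99]).round(4))
o=monitor.get_obs(); print(R.from_quat(o['tool_rot']).as_matrix().round(3).tolist())
E
python3 m2.py
```

```text
scene 306 [ 0.523 -0.014  0.091] [0.572 0.012 0.155]
 pin [ 0.5851 -0.0165] az 162.3 25.0 res 0.0039 hmax 0.0945 306
 pin [ 0.5933 -0.0118] az 173.1 30.5 res 0.0037 hmax 0.0987 306
 pin [ 0.5886 -0.0141] az 165.7 25.0 res 0.0017 hmax 0.0669 110
 pin [ 0.5924 -0.0111] az 174.8 28.4 res 0.0017 hmax 0.069 110
side 251 [ 0.522 -0.003  0.09 ] [0.571 0.019 0.154]
 pin [0.5644 0.0027] az 182.6 25.0 res 0.0019 hmax 0.0859 251
 pin [0.5625 0.0028] az 183.3 22.7 res 0.0019 hmax 0.0849 251
 pin [0.5658 0.0231] az 174.0 25.0 res 0.0037 hmax 0.0713 177
 pin [0.5915 0.0204] az 174.6 46.0 res 0.0036 hmax 0.0868 177
both [5.646e-01 5.000e-04] 177.42392175142007 0.0011393291395651842
Lw wall [0.4367 0.1839] 0.0009 165
Lw top [0.439  0.1835 0.0784] [0.05  0.049 0.009] 164
Rw wall [0.5738 0.2418] 0.002 101
Rw top [0.571  0.2487 0.0791] [0.051 0.044 0.01 ] 147
Ls wall [0.4372 0.1846] 0.0011 322
Ls top [0.4369 0.1866 0.0784] [0.047 0.051 0.008] 190
Rs wall [0.5717 0.2528] 0.001 328
Rs top [0.5708 0.2543 0.078 ] [0.048 0.051 0.008] 204
gw top [0.5076 0.2735 0.0786] [0.11  0.085 0.009] 183
bw top [0.6252 0.1534 0.0787] [0.049 0.048 0.009] 197
mug top [0.6322 0.442  0.0833] [0.078 0.08  0.018] 302
tray scene [  51  215   97   95 4545] ((477.78082275390625, -301.1792297363281), (168.53900146484375, 171.3758087158203), 82.62816619873047) [0.0008 0.0048 0.0312]
tray side [ 287  138   62   38 1691] ((472.1770324707031, -327.1282043457031), (242.35113525390625, 169.71942138671875), 82.64971160888672) [0.0009 0.0071 0.0303]
[[-0.955, 0.298, -0.0], [0.298, 0.955, -0.001], [-0.0, -0.002, -1.0]]
```

Request:
{"api": "arm_command", "payload": {
  "increments": [
    {"dx": -36.2, "dy": -19.4, "dz": 4, "wz": -0.302, "grip": 8.5},
    {"dx": -36.2, "dy": -19.4, "dz": 4, "wz": -0.302, "grip": 8.5},
    {"dx": -36.2, "dy": -19.4, "dz": 4, "wz": -0.302, "grip": 8.5},
    {"dx": -36.2, "dy": -19.4, "dz": 4, "wz": -0.302, "grip": 8.5},
    {"dx": -36.2, "dy": -19.4, "dz": 4, "wz": -0.302, "grip": 8.5},
    {"dx": -36.2, "dy": -19.4, "dz": 4, "wz": -0.302, "grip": 8.5},
    {"dx": -36.2, "dy": -19.4, "dz": 4, "wz": -0.302, "grip": 8.5},
    {"dx": -36.2, "dy": -19.4, "dz": 4, "wz": -0.302, "grip": 8.5},
    {"dx": -36.2, "dy": -19.4, "dz": 4, "wz": -0.302, "grip": 8.5},
    {"dx": -36.2, "dy": -19.4, "dz": 4, "wz": -0.302, "grip": 8.5}
  ]
}}

```text
validation failed for argument at $.in...
```

Run:
```python
from h import *
W,p,d=cloud('scene0');S,_,_=cloud('side0')
Q=np.vstack([W.reshape(-1,3),S.reshape(-1,3)])
for n,c in (('L',(.437,.184)),('R',(.571,.2525))):
    r=Q[:,:2]-c; m=(np.abs(r[:,0])<.025)&(np.abs(r[:,1])<.075)&(np.abs(r[:,1])>.03)&(Q[:,2]>.006)&(Q[:,2]<.2)
    print(n,m.sum(), r[m].min(0) if m.any() else '', r[m].max(0) if m.any() else '')
snap('wrist','w1'); o=monitor.get_obs(); print(o['eef_pos'],R.from_quat(o['tool_rot']).as_matrix().round(3).tolist(),o['clock'],o['joint_pos'].round(2),o['ft_force'])
```

```text
L 1 [-0.00539614  0.03038672] [-0.00539614  0.03038672]
R 0  
[0.14897505 0.47689092 0.23072518] [[-0.955, 0.298, -0.0], [0.298, 0.955, -0.001], [0.0, -0.001, -1.0]] 0.2 [1.27 0.24 0.   1.34 0.   1.57] [ 0.06404794 -0.07123039  0.12772744]
```

View pics/w1.png

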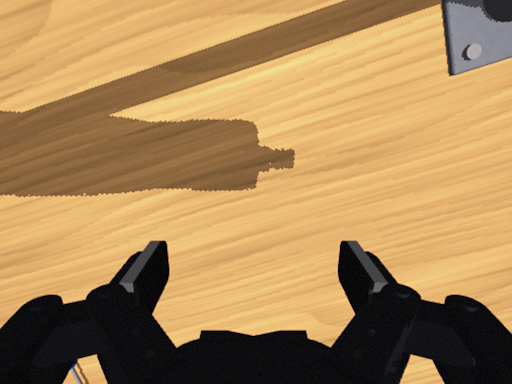

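The wrist picture shows only bench and the open fingers, because the move was refused. Both grasp corridors are clear. I'll find out why it was refused with a small call.

Request:
{"api": "arm_command", "payload": {
  "increments": [
    {"dx": -5, "dy": -2.5, "dz": 0.5, "wx": 0, "wy": 0, "wz": -0.05, "grip": 8.5},
    {"dx": -10, "dy": -5, "dz": 1, "wx": 0, "wy": 0, "wz": -0.1, "grip": 8.5}
  ]
}}

```text
clock: 0.4
eef_pos: [0.2208, 0.4081, 0.2219]
tool_rot: [0.098, 0.995, -0.0, 0.0]
ft_force: [1.6, 0.5, 0.4]
grip_width: 0.0851
grasp_force: 0.0
```

Request:
{"api": "arm_command", "payload": {
  "increments": [
    {"dx": -24.7, "dy": -16.9, "dz": 3.1, "wx": 0, "wy": 0, "wz": -0.202, "grip": 8.5},
    {"dx": -24.7, "dy": -16.9, "dz": 3.1, "wx": 0, "wy": 0, "wz": -0.202, "grip": 8.5},
    {"dx": -24.7, "dy": -16.9, "dz": 3.1, "wx": 0, "wy": 0, "wz": -0.202, "grip": 8.5},
    {"dx": -24.7, "dy": -16.9, "dz": 3.1, "wx": 0, "wy": 0, "wz": -0.202, "grip": 8.5},
    {"dx": -24.7, "dy": -16.9, "dz": 3.1, "wx": 0, "wy": 0, "wz": -0.202, "grip": 8.5},
    {"dx": -24.7, "dy": -16.9, "dz": 3.1, "wx": 0, "wy": 0, "wz": -0.202, "grip": 8.5},
    {"dx": -24.7, "dy": -16.9, "dz": 3.1, "wx": 0, "wy": 0, "wz": -0.202, "grip": 8.5},
    {"dx": -24.7, "dy": -16.9, "dz": 3.1, "wx": 0, "wy": 0, "wz": -0.202, "grip": 8.5}
  ]
}}

```text
clock: 1.2
eef_pos: [0.4293, 0.1915, 0.1909]
tool_rot: [0.002, 1.0, -0.0, -0.001]
ft_force: [-0.5, 0.3, 0.4]
grip_width: 0.085
grasp_force: 0.0
```

Run:
```python
from h import *
snap('wrist','w2'); o=monitor.get_obs(); print(o['eef_pos'],R.from_quat(o['tool_rot']).as_matrix().round(3).tolist(),o['clock'],o['joint_pos'].round(2),o['ft_force'])
```

```text
[0.42851851 0.19256822 0.1910576 ] [[-1.0, 0.002, -0.001], [0.002, 1.0, 0.0], [0.001, 0.0, -1.0]] 1.25 [ 0.42  0.2  -0.15  1.22  0.    0.42] [ 0.41871276  0.28925331 -0.34425897]
```

View pics/w2.png

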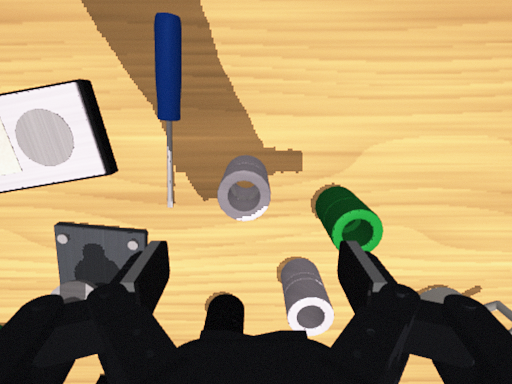

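Wrist view: sleeve L's rim is at (244,190), and sleeve R's at (310,315) near the right finger. I'll refine L and the pin from wrist depth.

Run:
```python
from h import *
W,p,d=cloud('w2')
Q=W[150:225,210:280].reshape(-1,3);T=Q[(Q[:,2]>.074)&(Q[:,2]<.09)];print('L',((T.min(0)+T.max(0))/2).round(4),(T.max(0)-T.min(0)).round(3),np.median(T[:,2]))
Q=W[250:340,270:345].reshape(-1,3);T=Q[(Q[:,2]>.074)&(Q[:,2]<.09)];print('R',((T.min(0)+T.max(0))/2).round(4),(T.max(0)-T.min(0)).round(3),len(T))
# inside bore depth below L
Q=W[175:215,222:268].reshape(-1,3);m=np.hypot(*(Q[:,:2]-[.437,.184]).T)<.0155;print(np.histogram(Q[m][:,2],bins=np.arange(-.005,.09,.005)))
o=monitor.get_obs(); print(o['eef_pos'],o['clock'])
```

```text
L [0.4378 0.1832 0.0777] [0.05  0.048 0.007] 0.07933090784291216
R [0.5707 0.2518 0.0778] [0.049 0.05  0.008] 1083
(array([ 59,  41,  16,  17,  20,  20,  18,  13,   0, 115,  21,  31,  34,
        36,  37,  32, 116,   6]), array([-0.005,  0.   ,  0.005,  0.01 ,  0.015,  0.02 ,  0.025,  0.03 ,
        0.035,  0.04 ,  0.045,  0.05 ,  0.055,  0.06 ,  0.065,  0.07 ,
        0.075,  0.08 ,  0.085]))
[0.42851851 0.19256822 0.1910576 ] 1.25
```

Run:
```python
from h import *
W,p,d=cloud('w2')
Q=W[175:215,222:268].reshape(-1,3);r=np.hypot(*(Q[:,:2]-[.4375,.1835]).T);m=(r<.0155)&(Q[:,2]>.037)&(Q[:,2]<.044)
print(np.histogram(r[m],bins=np.arange(.009,.0165,.0005)))
```

```text
(array([ 0,  0,  0,  0,  0,  9,  8,  6, 12, 11, 10, 10,  7,  0,  0]), array([0.009 , 0.0095, 0.01  , 0.0105, 0.011 , 0.0115, 0.012 , 0.0125,
       0.013 , 0.0135, 0.014 , 0.0145, 0.015 , 0.0155, 0.016 , 0.0165]))
```

The depth in L's bore shows a ring edge at r≈11.5 mm, so L is probably the closed one. That makes R the first to try, and the trial on the pin will decide. I'm moving over R.

Request:
{"api": "arm_command", "payload": {
  "increments": [
    {"dx": -14.3, "dy": 6.0, "dz": 7.1, "wx": 0, "wy": 0, "wz": 0, "grip": 8.5},
    {"dx": -14.3, "dy": 6.0, "dz": 7.1, "wx": 0, "wy": 0, "wz": 0, "grip": 8.5},
    {"dx": -14.3, "dy": 6.0, "dz": 7.1, "wx": 0, "wy": 0, "wz": 0, "grip": 8.5},
    {"dx": -14.3, "dy": 6.0, "dz": 7.1, "wx": 0, "wy": 0, "wz": 0, "grip": 8.5},
    {"dx": -14.3, "dy": 6.0, "dz": 7.1, "wx": 0, "wy": 0, "wz": 0, "grip": 8.5},
    {"dx": -14.3, "dy": 6.0, "dz": 7.1, "wx": 0, "wy": 0, "wz": 0, "grip": 8.5},
    {"dx": -14.3, "dy": 6.0, "dz": 7.1, "wx": 0, "wy": 0, "wz": 0, "grip": 8.5}
  ]
}}

```text
clock: 1.95
eef_pos: [0.5705, 0.2536, 0.1215]
tool_rot: [-0.0, 1.0, 0.0, 0.0]
ft_force: [0.0, -0.7, 0.2]
grip_width: 0.085
grasp_force: 0.0
```

Run:
```python
from h import *
o=monitor.get_obs(); print(o['eef_pos'],R.from_quat(o['tool_rot']).as_matrix().round(4).tolist(),o['clock'],o['joint_pos'].round(2))
snap('wrist','w3'); W,p,d=cloud('w3')
m=(W[...,2]>.074)&(W[...,2]<.084)&(np.hypot(W[...,0]-.571,W[...,1]-.252)<.032); T=W[m]
if len(T): print('R',((T.min(0)+T.max(0))/2).round(4),(T.max(0)-T.min(0)).round(3),len(T))
```

```text
[0.57047773 0.25362234 0.12145236] [[-1.0, -0.001, 0.0002], [-0.001, 1.0, 0.0002], [-0.0002, 0.0002, -1.0]] 1.95 [0.42 0.55 0.17 1.2  0.   0.42]
R [0.5717 0.2517 0.0776] [0.049 0.05  0.007] 2657
```

Request:
{"api": "arm_command", "payload": {
  "increments": [
    {"dx": -0.1, "dy": -0.15, "dz": 4, "wx": 0, "wy": 0, "wz": 0, "grip": 8.5},
    {"dx": -0.1, "dy": -0.15, "dz": 7, "wx": 0, "wy": 0, "wz": 0, "grip": 8.5},
    {"dx": -0.1, "dy": -0.15, "dz": 8.5, "wx": 0, "wy": 0, "wz": 0, "grip": 8.5},
    {"dx": -0.1, "dy": -0.15, "dz": 8.5, "wx": 0, "wy": 0, "wz": 0, "grip": 8.5},
    {"dx": -0.1, "dy": -0.15, "dz": 8.5, "wx": 0, "wy": 0, "wz": 0, "grip": 4},
    {"dx": -0.1, "dy": -0.15, "dz": 8.5, "wx": 0, "wy": 0, "wz": 0, "grip": 4},
    {"dx": -0.1, "dy": -0.15, "dz": 8.5, "wx": 0, "wy": 0, "wz": 0, "grip": 4},
    {"dx": -0.1, "dy": -0.15, "dz": 8.5, "wx": 0, "wy": 0, "wz": 0, "grip": 4},
    {"dx": -0.1, "dy": -0.15, "dz": 8.5, "wx": 0, "wy": 0, "wz": 0, "grip": 4}
  ]
}}

```text
clock: 2.9
eef_pos: [0.5742, 0.2517, 0.038]
tool_rot: [0.0, 1.0, 0.001, 0.002]
ft_force: [-1.5, -1.0, 6.5]
grip_width: 0.0495
grasp_force: 62.1
```

Request:
{"api": "arm_command", "payload": {
  "increments": [
    {"dx": 0, "dy": 0, "dz": -3, "wx": 0, "wy": 0, "wz": 0, "grip": 4},
    {"dx": 0, "dy": 0, "dz": -7, "wx": 0, "wy": 0, "wz": 0, "grip": 4},
    {"dx": 0, "dy": 0, "dz": -11, "wx": 0, "wy": 0, "wz": 0, "grip": 4},
    {"dx": 0, "dy": 0, "dz": -15, "wx": 0, "wy": 0, "wz": 0, "grip": 4},
    {"dx": 0, "dy": 0, "dz": -19, "wx": 0, "wy": 0, "wz": 0, "grip": 4},
    {"dx": 0, "dy": 0, "dz": -21, "wx": 0, "wy": 0, "wz": 0, "grip": 4},
    {"dx": 0, "dy": 0, "dz": -21, "wx": 0, "wy": 0, "wz": 0, "grip": 4},
    {"dx": 0, "dy": 0, "dz": -21, "wx": 0, "wy": 0, "wz": 0, "grip": 4}
  ]
}}

```text
clock: 3.7
eef_pos: [0.5725, 0.2512, 0.2448]
tool_rot: [0.0, 1.0, -0.0, -0.0]
ft_force: [-1.1, -0.5, -3.2]
grip_width: 0.0492
grasp_force: 63.3
```

```bash
cat > sl.py <<'E'
from h import *
from scipy.optimize import least_squares
import sys
# sleeve in tool frame, from scene+side clouds: fit axis as cylinder r=25 near the tool
def fit(tag):
    o=monitor.get_obs(); M=R.from_quat(o['tool_rot']).as_matrix(); t=o['eef_pos']
    print('tcp',t.round(4),'ft',o['ft_force'].round(1),'clk',o['clock'],'j',o['joint_pos'].round(2)); print(M.round(4).tolist())
    for n in ('scene','side'):
        snap(n,tag+n); C,p,d=cloud(tag+n); q=(C-t)@M
        pi=p.astype(int); m=(d>0)&(np.hypot(q[...,0],q[...,1])<.034)&(q[...,2]>.002)&(q[...,2]<.05)&(pi.max(-1)>60)
        Q=q[m]
        if len(Q)<30: print(n,'few',len(Q)); continue
        # near the end the bottom edge
        f=lambda k:np.hypot(Q[:,0]-k[0]-k[2]*(Q[:,2]-.02),Q[:,1]-k[1]-k[3]*(Q[:,2]-.02))-.025
        k=least_squares(f,[0,0,0,0],loss='soft_l1',f_scale=.001)
        print(n,'in tool: off',k.x[:2].round(4),'slope',k.x[2:].round(3),'res',np.abs(k.fun).mean().round(4),'zmax',np.percentile(Q[:,2],98).round(4),len(Q))
if __name__=='__main__': fit(sys.argv[1])
E
python3 sl.py a
```

```text
tcp [0.5725 0.2512 0.2448] ft [-1.1 -0.5 -3.2] clk 3.7 j [0.41 0.5  0.41 1.49 0.   0.41]
[[-1.0, 0.0008, -0.0005], [0.0008, 1.0, -0.0001], [0.0005, -0.0001, -1.0]]
scene in tool: off [0.0029 0.0012] slope [-0.004  0.001] res 0.0007 zmax 0.0373 213
side in tool: off [0.003  0.0012] slope [ 0.004 -0.029] res 0.001 zmax 0.0388 371
```

Request:
{"api": "arm_command", "payload": {
  "increments": [
    {"dx": 1, "dy": -3.5, "dz": 0, "wx": 0.003, "wy": -0.06, "wz": 0, "grip": 4},
    {"dx": 2, "dy": -7, "dz": 0, "wx": 0.006, "wy": -0.12, "wz": 0, "grip": 4},
    {"dx": 3, "dy": -10.5, "dz": 0, "wx": 0.009, "wy": -0.18, "wz": 0, "grip": 4},
    {"dx": 4, "dy": -14, "dz": 0, "wx": 0.012, "wy": -0.25, "wz": 0, "grip": 4},
    {"dx": 5, "dy": -17.5, "dz": 0.5, "wx": 0.015, "wy": -0.32, "wz": 0, "grip": 4},
    {"dx": 6, "dy": -21, "dz": 1.5, "wx": 0.017, "wy": -0.38, "wz": 0, "grip": 4},
    {"dx": 6.95, "dy": -24, "dz": 2.5, "wx": 0.019, "wy": -0.436, "wz": 0, "grip": 4},
    {"dx": 6.95, "dy": -24.9, "dz": 3.1, "wx": 0.019, "wy": -0.436, "wz": 0, "grip": 4},
    {"dx": 6.95, "dy": -24.9, "dz": 3.1, "wx": 0.019, "wy": -0.436, "wz": 0, "grip": 4},
    {"dx": 6.95, "dy": -24.9, "dz": 3.1, "wx": 0.019, "wy": -0.436, "wz": 0, "grip": 4}
  ]
}}

```text
clock: 4.8
eef_pos: [0.5037, 0.0026, 0.2143]
tool_rot: [0.0, 0.976, -0.009, 0.216]
ft_force: [-0.4, 0.1, -2.4]
grip_width: 0.0488
grasp_force: 63.3
```

```bash
cat > rel.py <<'E'
from h import *
from scipy.optimize import least_squares
from sl import fit
import sys
tag=sys.argv[1]; fit(tag)
o=monitor.get_obs(); M=R.from_quat(o['tool_rot']).as_matrix(); t=o['eef_pos']
F=np.array([.5646,.0005,.075]); az=np.radians(177.4); a=np.array([np.sin(.4363)*np.cos(az),np.sin(.4363)*np.sin(az),np.cos(.4363)])
print('pin dir in tool',(M.T@-a).round(4),'pin base in tool',(M.T@(F-t)).round(4))
# pin points, camera by camera and together
A=[]
for n in ('scene','side'):
    C,p,d=cloud(tag+n); r=C-F; h=r@a; rho=np.linalg.norm(r-h[...,None]*a,axis=-1)
    Q=C[(d>0)&(h>.014)&(h<.070)&(rho<.021)]; A.append(Q)
    A[-1]=Q
for nm,Q in (('scene',A[0]),('side',A[1]),('both',np.vstack(A))):
    def f(k):
        b=np.array([a[0]+k[2],a[1]+k[3],a[2]]); b/=np.linalg.norm(b); q=Q-(F+[k[0],k[1],0]); h=q@b
        return np.r_[np.linalg.norm(q-np.outer(h,b),axis=1)-.0135,k[2:]*.02*np.sqrt(len(Q))/10]
    k=least_squares(f,[0,0,0,0],loss='soft_l1',f_scale=.001); x=k.x
    b=np.array([a[0]+x[2],a[1]+x[3],a[2]]); b/=np.linalg.norm(b); q=M.T@(F+[x[0],x[1],0]-t); bt=M.T@b
    L=[(q+bt*s).round(4).tolist() for s in (.0,.084)]
    print(nm,len(Q),'shift',x.round(4),'res',np.abs(k.fun[:-2]).mean().round(4),'tool: base',L[0],'tip',L[1],'lean',np.degrees(np.arccos(b[2])).round(1))
E
python3 rel.py b
python3 -c "
import cv2,numpy as np
a=cv2.imread('pics/bscene.png')[100:250,150:290];b=cv2.imread('pics/bside.png')[90:240,210:350]
cv2.imwrite('pics/bc.png',cv2.resize(np.hstack([a,b]),None,fx=2.8,fy=2.8,interpolation=2))"
```

```text
tcp [0.5037 0.0026 0.2143] ft [-0.4  0.1 -2.4] clk 4.8 j [ 0.02 -0.06 -0.48  0.72 -0.03  0.02]
[[-0.9066, 0.0049, 0.4219], [-0.0031, 0.9998, -0.0182], [-0.4219, -0.0178, -0.9065]]
scene in tool: off [0.0033 0.0008] slope [-0.01   0.006] res 0.0009 zmax 0.0367 309
side in tool: off [0.0021 0.0022] slope [ 0.021 -0.009] res 0.0013 zmax 0.0361 252
pin dir in tool [ 0.0012 -0.0014  1.    ] pin base in tool [ 0.0049 -0.      0.1524]
scene 225 shift [-0.0005 -0.0011  0.0016  0.0124] res 0.0008 tool: base [0.0054, -0.0011, 0.1522] tip [0.0052, 0.0001, 0.0682] lean 25.0
side 193 shift [-0.0002 -0.0009 -0.0002  0.0353] res 0.0015 tool: base [0.0051, -0.0009, 0.1523] tip [0.005, 0.0022, 0.0684] lean 25.2
both 418 shift [-0.0004 -0.001   0.0017  0.0239] res 0.0012 tool: base [0.0053, -0.001, 0.1523] tip [0.005, 0.0011, 0.0683] lean 25.0
```

View pics/bc.png

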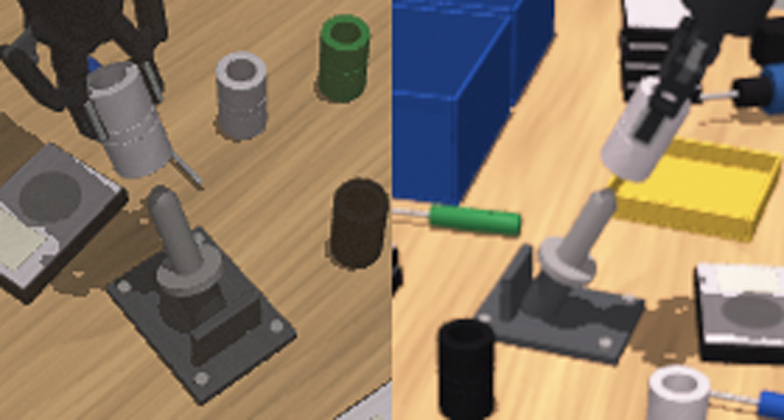

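The sleeve points at the pin in both views. The lean azimuth is uncertain by about 2°, so I'll get it from the base plate's edges.

Run:
```python
from h import *
for n in ('scene0','side0'):
    C,p,d=cloud(n); pi=p.astype(int)
    m=(C[...,2]>.007)&(C[...,2]<.017)&(abs(C[...,0]-.57)<.11)&(abs(C[...,1])<.085)&(pi.max(-1)<150)&(pi.max(-1)-pi.min(-1)<35)
    k,l,st,ce=cv2.connectedComponentsWithStats(m.astype(np.uint8)); print(n,sorted(st[1:,4])[-3:]); m=l==1+np.argmax(st[1:,4])
    Q=C[(l>0)&np.isin(l,[i for i in range(1,k) if st[i,4]>40])][:,:2]
    print(cv2.minAreaRect((Q*1000).astype(np.float32)),len(Q))
```

```text
scene0 [np.int32(1308)]
((575.4014282226562, -2.8952102661132812), (110.80294036865234, 150.1962890625), 84.04869079589844) 1308
side0 [np.int32(893)]
((573.3343505859375, 0.978912353515625), (116.47920227050781, 149.48696899414062), 84.75121307373047) 893
```

Plate edges match 150×110 and give az≈174.3°. I'll correct for that and advance until the tip is just inside the bore.

Request:
{"api": "arm_command", "payload": {
  "increments": [
    {"dx": 0.23, "dy": 0.13, "dz": 0, "wx": 0.024, "wy": 0, "wz": 0, "grip": 4},
    {"dx": 0.23, "dy": 0.13, "dz": 1, "wx": 0.024, "wy": 0, "wz": 0, "grip": 4},
    {"dx": 0.23, "dy": 0.13, "dz": 2, "wx": 0.024, "wy": 0, "wz": 0, "grip": 4},
    {"dx": 0.23, "dy": 0.13, "dz": 3, "wx": 0.024, "wy": 0, "wz": 0, "grip": 4},
    {"dx": 0.23, "dy": 0.13, "dz": 3.5, "wx": 0.024, "wy": 0, "wz": 0, "grip": 4},
    {"dx": 0.23, "dy": 0.13, "dz": 3.8, "wx": 0.024, "wy": 0, "wz": 0, "grip": 4},
    {"dx": 0.23, "dy": 0.13, "dz": 3.8, "wx": 0.024, "wy": 0, "wz": 0, "grip": 4}
  ]
}}

```text
clock: 5.6
eef_pos: [0.5169, 0.0028, 0.1782]
tool_rot: [0.003, 0.976, -0.021, 0.216]
ft_force: [0.6, -0.0, -2.7]
grip_width: 0.0494
grasp_force: 63.4
```

```bash
sed -i 's/177.4/174.3/' rel.py; python3 rel.py c; python3 -c "
import cv2,numpy as np
a=cv2.imread('pics/cscene.png')[140:240,180:270];b=cv2.imread('pics/cside.png')[120:220,240:330]
cv2.imwrite('pics/cc.png',cv2.resize(np.hstack([a,b]),None,fx=4.4,fy=4.4,interpolation=2))"
```

```text
tcp [0.5169 0.0028 0.1782] ft [ 0.6 -0.  -2.7] clk 5.6 j [ 0.04  0.01 -0.52  0.61 -0.06  0.03]
[[-0.907, 0.0151, 0.4208], [-0.0032, 0.9991, -0.0428], [-0.4211, -0.0402, -0.9061]]
scene in tool: off [0.0037 0.001 ] slope [0.06 0.01] res 0.0014 zmax 0.0487 307
side in tool: off [0.0027 0.0013] slope [ 0.053 -0.104] res 0.0018 zmax 0.0481 259
pin dir in tool [1.9e-03 8.0e-04 1.0e+00] pin base in tool [0.0011 0.0026 0.1144]
scene 218 shift [-0.0009 -0.0018  0.0116  0.0048] res 0.001 tool: base [0.0019, 0.0008, 0.1141] tip [0.0008, 0.0012, 0.0301] lean 24.4
side 190 shift [ 0.0005 -0.001  -0.024   0.015 ] res 0.0013 tool: base [0.0006, 0.0016, 0.1147] tip [0.0022, 0.0028, 0.0307] lean 26.3
both 408 shift [-0.0004 -0.0012  0.0017  0.0065] res 0.0012 tool: base [0.0014, 0.0014, 0.1143] tip [0.0011, 0.0018, 0.0303] lean 24.9
```

View pics/cc.png

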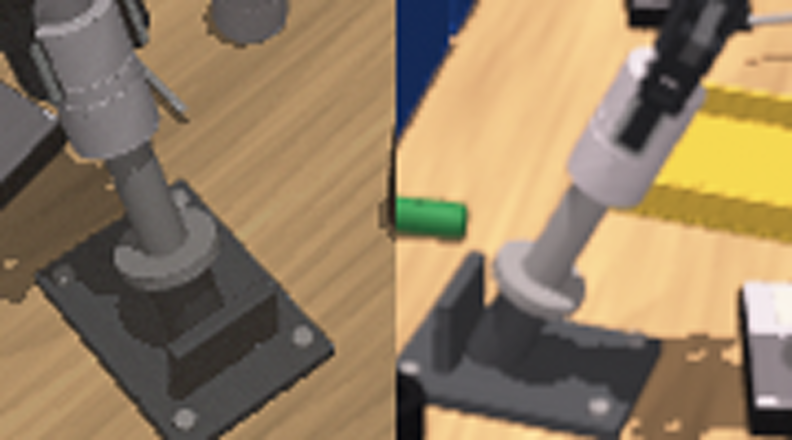

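The tip is at the mouth of the sleeve with no contact force. The pin reads x≈1.2 mm in the tool frame against the sleeve's ≈2.9 mm, so I'll correct −1.7 mm and advance gently.

Request:
{"api": "arm_command", "payload": {
  "increments": [
    {"dx": -0.17, "dy": 0.03, "dz": 0, "wx": 0, "wy": 0, "wz": 0, "grip": 4},
    {"dx": -0.17, "dy": 0.03, "dz": 0.3, "wx": 0, "wy": 0, "wz": 0, "grip": 4},
    {"dx": -0.17, "dy": 0.03, "dz": 0.6, "wx": 0, "wy": 0, "wz": 0, "grip": 4},
    {"dx": -0.17, "dy": 0.03, "dz": 0.9, "wx": 0, "wy": 0, "wz": 0, "grip": 4},
    {"dx": -0.17, "dy": 0.03, "dz": 1.2, "wx": 0, "wy": 0, "wz": 0, "grip": 4}
  ]
}}

```text
clock: 6.2
eef_pos: [0.5237, 0.0027, 0.1685]
tool_rot: [0.003, 0.976, -0.021, 0.216]
ft_force: [0.3, -0.5, -3.5]
grip_width: 0.0494
grasp_force: 63.4
```

Request:
{"api": "arm_command", "payload": {
  "increments": [
    {"dx": 0, "dy": 0, "dz": 0.3, "wx": 0, "wy": 0, "wz": 0, "grip": 4},
    {"dx": 0, "dy": 0, "dz": 0.6, "wx": 0, "wy": 0, "wz": 0, "grip": 4},
    {"dx": 0, "dy": 0, "dz": 0.9, "wx": 0, "wy": 0, "wz": 0, "grip": 4},
    {"dx": 0, "dy": 0, "dz": 1.2, "wx": 0, "wy": 0, "wz": 0, "grip": 4},
    {"dx": 0, "dy": 0, "dz": 1.2, "wx": 0, "wy": 0, "wz": 0, "grip": 4}
  ]
}}

```text
clock: 6.7
eef_pos: [0.5285, 0.0022, 0.1573]
tool_rot: [0.003, 0.976, -0.021, 0.216]
ft_force: [-0.8, -0.1, -3.0]
grip_width: 0.0495
grasp_force: 63.4
```

```bash
python3 rel.py d
```

```text
tcp [0.5285 0.0022 0.1573] ft [-0.8 -0.1 -3. ] clk 6.7 j [ 0.04  0.06 -0.53  0.55 -0.06  0.03]
[[-0.9068, 0.015, 0.4212], [-0.0033, 0.9991, -0.0428], [-0.4214, -0.0402, -0.906]]
scene in tool: off [0.0034 0.001 ] slope [0.061 0.005] res 0.0014 zmax 0.0484 287
side in tool: off [0.0028 0.0011] slope [ 0.036 -0.101] res 0.0018 zmax 0.0484 246
pin dir in tool [1.5e-03 8.0e-04 1.0e+00] pin base in tool [0.0024 0.0022 0.0902]
scene 123 shift [-0.0012 -0.0016  0.0292 -0.0012] res 0.0011 tool: base [0.0036, 0.0006, 0.0898] tip [0.0012, 0.0004, 0.0058] lean 23.5
side 105 shift [-0.0003 -0.0022  0.0035  0.0704] res 0.0014 tool: base [0.0027, 0.0, 0.0902] tip [0.0023, 0.0058, 0.0064] lean 25.5
both 228 shift [-0.001  -0.002   0.0272  0.0403] res 0.0013 tool: base [0.0033, 0.0002, 0.0899] tip [0.0011, 0.0035, 0.006] lean 23.9
```

Request:
{"api": "arm_command", "payload": {
  "increments": [
    {"dx": 0, "dy": 0, "dz": 0.3, "wx": 0, "wy": 0, "wz": 0, "grip": 4},
    {"dx": 0, "dy": 0, "dz": 0.6, "wx": 0, "wy": 0, "wz": 0, "grip": 4},
    {"dx": 0, "dy": 0, "dz": 0.9, "wx": 0, "wy": 0, "wz": 0, "grip": 4},
    {"dx": 0, "dy": 0, "dz": 1.1, "wx": 0, "wy": 0, "wz": 0, "grip": 4}
  ]
}}

```text
clock: 7.2
eef_pos: [0.5333, 0.0017, 0.1476]
tool_rot: [0.003, 0.976, -0.021, 0.216]
ft_force: [0.6, 0.5, -3.3]
grip_width: 0.0494
grasp_force: 63.4
```

Request:
{"api": "arm_command", "payload": {
  "increments": [
    {"dx": 0, "dy": 0, "dz": 0.2, "wx": 0, "wy": 0, "wz": 0, "grip": 4},
    {"dx": 0, "dy": 0, "dz": 0.4, "wx": 0, "wy": 0, "wz": 0, "grip": 4},
    {"dx": 0, "dy": 0, "dz": 0.5, "wx": 0, "wy": 0, "wz": 0, "grip": 4}
  ]
}}

```text
clock: 7.5
eef_pos: [0.5355, 0.0015, 0.1432]
tool_rot: [0.003, 0.976, -0.021, 0.216]
ft_force: [-0.1, -0.1, -2.3]
grip_width: 0.0491
grasp_force: 63.4
```

Request:
{"api": "arm_command", "payload": {
  "increments": [
    {"dx": 0, "dy": 0, "dz": 0.3, "wx": 0, "wy": 0, "wz": 0, "grip": 4},
    {"dx": 0, "dy": 0, "dz": 0.6, "wx": 0, "wy": 0, "wz": 0, "grip": 4},
    {"dx": 0, "dy": 0, "dz": 0.9, "wx": 0, "wy": 0, "wz": 0, "grip": 4},
    {"dx": 0, "dy": 0, "dz": 1.0, "wx": 0, "wy": 0, "wz": 0, "grip": 4}
  ]
}}

```text
clock: 7.9
eef_pos: [0.5396, 0.001, 0.1339]
tool_rot: [0.003, 0.976, -0.021, 0.216]
ft_force: [0.6, -0.6, -2.8]
grip_width: 0.0496
grasp_force: 63.4
```

R has passed the half-way ring position with no resistance, so it fits. Continuing down.

Request:
{"api": "arm_command", "payload": {
  "increments": [
    {"dx": 0, "dy": 0, "dz": 0.3, "wx": 0, "wy": 0, "wz": 0, "grip": 4},
    {"dx": 0, "dy": 0, "dz": 0.6, "wx": 0, "wy": 0, "wz": 0, "grip": 4},
    {"dx": 0, "dy": 0, "dz": 0.9, "wx": 0, "wy": 0, "wz": 0, "grip": 4},
    {"dx": 0, "dy": 0, "dz": 1.2, "wx": 0, "wy": 0, "wz": 0, "grip": 4},
    {"dx": 0, "dy": 0, "dz": 1.5, "wx": 0, "wy": 0, "wz": 0, "grip": 4},
    {"dx": 0, "dy": 0, "dz": 1.5, "wx": 0, "wy": 0, "wz": 0, "grip": 4}
  ]
}}

```text
clock: 8.5
eef_pos: [0.5459, 0.0004, 0.1202]
tool_rot: [0.003, 0.976, -0.021, 0.216]
ft_force: [-0.8, -0.2, -3.8]
grip_width: 0.0493
grasp_force: 63.4
```

```bash
python3 rel.py e
```

```text
tcp [5.459e-01 4.000e-04 1.202e-01] ft [-0.8 -0.2 -3.8] clk 8.5 j [ 0.03  0.14 -0.55  0.45 -0.06  0.03]
[[-0.9068, 0.015, 0.4213], [-0.0033, 0.9991, -0.0428], [-0.4215, -0.0402, -0.9059]]
scene in tool: off [0.0036 0.001 ] slope [0.025 0.024] res 0.002 zmax 0.0498 356
side in tool: off [0.0028 0.0018] slope [ 0.008 -0.042] res 0.0023 zmax 0.0498 305
pin dir in tool [1.4e-03 8.0e-04 1.0e+00] pin base in tool [0.0024 0.0022 0.0492]
scene 4 shift [ 0.0066 -0.0083  0.0156  0.1045] res 0.0003 tool: base [-0.0035, -0.006, 0.0523] tip [-0.0048, 0.0027, -0.0312] lean 25.4
side 7 shift [ 0.0116 -0.0036 -0.1923  0.2434] res 0.0008 tool: base [-0.0081, -0.0012, 0.0543] tip [0.0047, 0.0166, -0.0268] lean 36.7
both 11 shift [0.0064 0.0015 0.0249 0.0429] res 0.0014 tool: base [-0.0034, 0.0038, 0.0518] tip [-0.0054, 0.0074, -0.0321] lean 24.1
```

Request:
{"api": "arm_command", "payload": {
  "increments": [
    {"dx": 0, "dy": 0, "dz": 0.3, "wx": 0, "wy": 0, "wz": 0, "grip": 4},
    {"dx": 0, "dy": 0, "dz": 0.6, "wx": 0, "wy": 0, "wz": 0, "grip": 4},
    {"dx": 0, "dy": 0, "dz": 0.8, "wx": 0, "wy": 0, "wz": 0, "grip": 4},
    {"dx": 0, "dy": 0, "dz": 0.9, "wx": 0, "wy": 0, "wz": 0, "grip": 4}
  ]
}}

```text
clock: 9.0
eef_pos: [0.5498, 0.0, 0.1123]
tool_rot: [0.003, 0.976, -0.021, 0.216]
ft_force: [0.1, -0.0, -2.3]
grip_width: 0.049
grasp_force: 63.4
```

About 3 mm above the flange with no force. I'll release so it slides home, then back off along the axis.

Request:
{"api": "arm_command", "payload": {
  "increments": [
    {"dx": 0, "dy": 0, "dz": 0, "wx": 0, "wy": 0, "wz": 0, "grip": 8.5},
    {"dx": 0, "dy": 0, "dz": 0, "wx": 0, "wy": 0, "wz": 0, "grip": 8.5},
    {"dx": 0, "dy": 0, "dz": 0, "wx": 0, "wy": 0, "wz": 0, "grip": 8.5},
    {"dx": 0, "dy": 0, "dz": 0, "wx": 0, "wy": 0, "wz": 0, "grip": 8.5},
    {"dx": 0, "dy": 0, "dz": 0, "wx": 0, "wy": 0, "wz": 0, "grip": 8.5},
    {"dx": 0, "dy": 0, "dz": -3, "wx": 0, "wy": 0, "wz": 0, "grip": 8.5},
    {"dx": 0, "dy": 0, "dz": -7, "wx": 0, "wy": 0, "wz": 0, "grip": 8.5},
    {"dx": 0, "dy": 0, "dz": -11, "wx": 0, "wy": 0, "wz": 0, "grip": 8.5},
    {"dx": 0, "dy": 0, "dz": -14, "wx": 0, "wy": 0, "wz": 0, "grip": 8.5},
    {"dx": 0, "dy": 0, "dz": -14, "wx": 0, "wy": 0, "wz": 0, "grip": 8.5}
  ]
}}

```text
clock: 10.0
eef_pos: [0.4925, 0.0063, 0.245]
tool_rot: [0.003, 0.975, -0.021, 0.221]
ft_force: [1.0, -0.6, 0.5]
grip_width: 0.0849
grasp_force: 0.0
```

```bash
cat > home.py <<'E'
from h import *
import sys
o=monitor.get_obs(); print(o['eef_pos'].round(4),R.from_quat(o['tool_rot']).as_matrix().round(4).tolist(),o['clock'],o['grip_width'])
F=np.array([.5646,0,.075]); az=np.radians(174.3); a=np.array([np.sin(.4363)*np.cos(az),np.sin(.4363)*np.sin(az),np.cos(.4363)])
for n in ('scene','side'):
    snap(n,sys.argv[1]+n); C,p,d=cloud(sys.argv[1]+n); r=C-F; h=r@a; rho=np.linalg.norm(r-h[...,None]*a,axis=-1)
    m=(d>0)&(rho<.024)&(rho>.015)&(h>.06)&(h<.1); print(n,'top face h',np.median(h[m]).round(4),'n',m.sum())
    w=(d>0)&(rho<.030)&(rho>.02)&(h>.02)&(h<.07); print('  wall rho',np.median(rho[w]).round(4),'n',w.sum())
E
python3 home.py f; python3 -c "
import cv2,numpy as np
a=cv2.imread('pics/fscene.png')[140:240,180:270];b=cv2.imread('pics/fside.png')[120:220,240:330]
cv2.imwrite('pics/fc.png',cv2.resize(np.hstack([a,b]),None,fx=4.4,fy=4.4,interpolation=2))"
```

```text
[0.4925 0.0063 0.245 ] [[-0.9023, 0.0151, 0.4308], [-0.0034, 0.9991, -0.0422], [-0.431, -0.0396, -0.9015]] 10.0 0.0848942288205573
scene top face h 0.0782 n 195
  wall rho 0.0238 n 361
side top face h 0.0786 n 115
  wall rho 0.0251 n 314
```

View pics/fc.png

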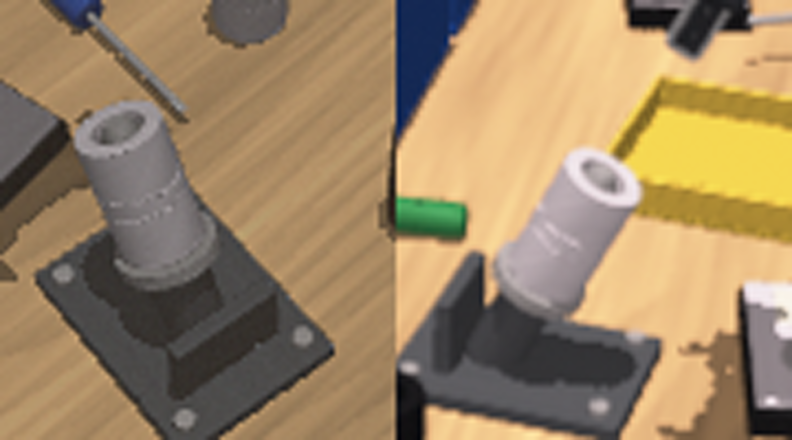

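Sleeve R is seated on the flange in both views (top face h≈78–79 mm, expected 80). Next, sleeve L.

Request:
{"api": "arm_command", "payload": {
  "increments": [
    {"dx": 0, "dy": 4, "dz": 0, "wx": 0, "wy": 0, "wz": 0, "grip": 8.5},
    {"dx": 2, "dy": 8, "dz": 0, "wx": -0.01, "wy": 0.1, "wz": 0, "grip": 8.5},
    {"dx": 4, "dy": 12, "dz": 2, "wx": -0.02, "wy": 0.2, "wz": 0, "grip": 8.5},
    {"dx": 7, "dy": 16, "dz": 4, "wx": -0.03, "wy": 0.32, "wz": 0, "grip": 8.5},
    {"dx": 9.4, "dy": 18.0, "dz": 6.3, "wx": -0.042, "wy": 0.445, "wz": -0.006, "grip": 8.5},
    {"dx": 9.4, "dy": 18.0, "dz": 6.3, "wx": -0.042, "wy": 0.445, "wz": -0.006, "grip": 8.5},
    {"dx": 9.4, "dy": 18.0, "dz": 6.3, "wx": -0.042, "wy": 0.445, "wz": -0.006, "grip": 8.5},
    {"dx": 9.4, "dy": 18.0, "dz": 6.3, "wx": -0.042, "wy": 0.445, "wz": -0.006, "grip": 8.5}
  ]
}}

```text
clock: 10.9
eef_pos: [0.4351, 0.1823, 0.136]
tool_rot: [0.001, 1.0, -0.0, -0.004]
ft_force: [0.1, -0.2, -0.5]
grip_width: 0.0849
grasp_force: 0.0
```

Run:
```python
from h import *
o=monitor.get_obs(); print(o['eef_pos'],R.from_quat(o['tool_rot']).as_matrix().round(4).tolist(),o['clock'])
snap('wrist','w4'); W,p,d=cloud('w4')
m=(W[...,2]>.074)&(W[...,2]<.084)&(np.hypot(W[...,0]-.437,W[...,1]-.184)<.032); T=W[m]
if len(T): print('L',((T.min(0)+T.max(0))/2).round(4),(T.max(0)-T.min(0)).round(3),len(T))
```

```text
[0.43508208 0.18226721 0.13602409] [[-1.0, 0.0011, -0.0071], [0.0011, 1.0, -0.0007], [0.0071, -0.0007, -1.0]] 10.9
L [0.4375 0.1832 0.0779] [0.049 0.049 0.008] 2307
```

Request:
{"api": "arm_command", "payload": {
  "increments": [
    {"dx": -0.2, "dy": 0.1, "dz": 4, "wx": 0, "wy": -0.007, "wz": 0, "grip": 8.5},
    {"dx": -0.2, "dy": 0.1, "dz": 8, "wx": 0, "wy": -0.007, "wz": 0, "grip": 8.5},
    {"dx": -0.2, "dy": 0.1, "dz": 9.8, "wx": 0, "wy": -0.007, "wz": 0, "grip": 8.5},
    {"dx": -0.2, "dy": 0.1, "dz": 9.8, "wx": 0, "wy": -0.007, "wz": 0, "grip": 8.5},
    {"dx": -0.2, "dy": 0.1, "dz": 9.8, "wx": 0, "wy": -0.007, "wz": 0, "grip": 4},
    {"dx": -0.2, "dy": 0.1, "dz": 9.8, "wx": 0, "wy": -0.007, "wz": 0, "grip": 4},
    {"dx": -0.2, "dy": 0.1, "dz": 9.8, "wx": 0, "wy": -0.007, "wz": 0, "grip": 4},
    {"dx": -0.2, "dy": 0.1, "dz": 9.8, "wx": 0, "wy": -0.007, "wz": 0, "grip": 4},
    {"dx": -0.2, "dy": 0.1, "dz": 9.8, "wx": 0, "wy": -0.007, "wz": 0, "grip": 4}
  ]
}}

```text
clock: 11.85
eef_pos: [0.438, 0.1841, 0.0402]
tool_rot: [0.0, 1.0, 0.0, 0.002]
ft_force: [-2.2, -2.2, 8.9]
grip_width: 0.0492
grasp_force: 60.6
```

Request:
{"api": "arm_command", "payload": {
  "increments": [
    {"dx": 0, "dy": 0, "dz": -3, "wx": 0, "wy": 0, "wz": 0, "grip": 4},
    {"dx": 0, "dy": 0, "dz": -7, "wx": 0, "wy": 0, "wz": 0, "grip": 4},
    {"dx": 0, "dy": 0, "dz": -11, "wx": 0, "wy": 0, "wz": 0, "grip": 4},
    {"dx": 0, "dy": 0, "dz": -15, "wx": 0, "wy": 0, "wz": 0, "grip": 4},
    {"dx": 0, "dy": 0, "dz": -19, "wx": 0, "wy": 0, "wz": 0, "grip": 4},
    {"dx": 0, "dy": 0, "dz": -22, "wx": 0, "wy": 0, "wz": 0, "grip": 4},
    {"dx": 0, "dy": 0, "dz": -24, "wx": 0, "wy": 0, "wz": 0, "grip": 4},
    {"dx": 0, "dy": 0, "dz": -24, "wx": 0, "wy": 0, "wz": 0, "grip": 4}
  ]
}}

```text
clock: 12.65
eef_pos: [0.4381, 0.1847, 0.2814]
tool_rot: [0.0, 1.0, 0.001, 0.003]
ft_force: [1.0, 0.1, -2.6]
grip_width: 0.0493
grasp_force: 63.3
```

Request:
{"api": "arm_command", "payload": {
  "increments": [
    {"dx": -0.4, "dy": -3, "dz": 0, "wx": 0, "wy": 0, "wz": 0, "grip": 4},
    {"dx": -0.8, "dy": -7, "dz": 0, "wx": 0, "wy": 0, "wz": 0, "grip": 4},
    {"dx": -1.2, "dy": -11, "dz": 0, "wx": 0, "wy": 0, "wz": 0, "grip": 4},
    {"dx": -1.6, "dy": -15, "dz": 0, "wx": 0, "wy": 0, "wz": 0, "grip": 4},
    {"dx": -2, "dy": -19, "dz": 0, "wx": 0, "wy": 0, "wz": 0, "grip": 4},
    {"dx": -2, "dy": -23, "dz": 0, "wx": 0, "wy": 0, "wz": 0, "grip": 4},
    {"dx": -2, "dy": -26, "dz": 0, "wx": 0, "wy": 0, "wz": 0, "grip": 4},
    {"dx": -2, "dy": -28, "dz": 0, "wx": 0, "wy": 0, "wz": 0, "grip": 4}
  ]
}}

```text
clock: 13.45
eef_pos: [0.4552, -0.0981, 0.2761]
tool_rot: [0.001, 1.0, -0.0, -0.002]
ft_force: [1.1, 0.8, -3.0]
grip_width: 0.049
grasp_force: 63.4
```

Request:
{"api": "arm_command", "payload": {
  "increments": [
    {"dx": -0.4, "dy": -3, "dz": 0, "wx": 0, "wy": 0, "wz": 0, "grip": 4},
    {"dx": -0.8, "dy": -7, "dz": 0, "wx": 0, "wy": 0, "wz": 0, "grip": 4},
    {"dx": -1.2, "dy": -11, "dz": 0, "wx": 0, "wy": 0, "wz": 0, "grip": 4},
    {"dx": -1.6, "dy": -15, "dz": 0, "wx": 0, "wy": 0, "wz": 0, "grip": 4},
    {"dx": -1.9, "dy": -19, "dz": 0, "wx": 0, "wy": 0, "wz": 0, "grip": 4},
    {"dx": -1.9, "dy": -20.6, "dz": 0, "wx": 0, "wy": 0, "wz": 0, "grip": 4},
    {"dx": -1.9, "dy": -20.6, "dz": 0, "wx": 0, "wy": 0, "wz": 0, "grip": 4},
    {"dx": -1.9, "dy": -20.6, "dz": 0, "wx": 0, "wy": 0, "wz": 0, "grip": 4}
  ]
}}

```text
clock: 14.25
eef_pos: [0.4746, -0.3013, 0.2765]
tool_rot: [0.0, 1.0, 0.001, -0.002]
ft_force: [-0.5, -0.1, -3.1]
grip_width: 0.0491
grasp_force: 63.5
```

```bash
python3 sl.py g
```

```text
tcp [ 0.4746 -0.3013  0.2765] ft [-0.5 -0.1 -3.1] clk 14.25 j [-0.57  0.36  0.28  1.5  -0.   -0.56]
[[-1.0, 0.0008, -0.0039], [0.0007, 1.0, 0.0014], [0.0039, 0.0014, -1.0]]
scene in tool: off [0.0012 0.0008] slope [ 0.008 -0.016] res 0.0005 zmax 0.039 332
side in tool: off [0.0008 0.0021] slope [-0.035 -0.029] res 0.0019 zmax 0.0393 219
```

Request:
{"api": "arm_command", "payload": {
  "increments": [
    {"dx": -0.2, "dy": 0, "dz": 4, "wx": 0, "wy": -0.004, "wz": 0, "grip": 4},
    {"dx": -0.2, "dy": 0, "dz": 8, "wx": 0, "wy": -0.004, "wz": 0, "grip": 4},
    {"dx": -0.2, "dy": 0, "dz": 12, "wx": 0, "wy": -0.004, "wz": 0, "grip": 4},
    {"dx": -0.2, "dy": 0, "dz": 16, "wx": 0, "wy": -0.004, "wz": 0, "grip": 4},
    {"dx": -0.2, "dy": 0, "dz": 19, "wx": 0, "wy": -0.004, "wz": 0, "grip": 4},
    {"dx": -0.2, "dy": 0, "dz": 21, "wx": 0, "wy": -0.004, "wz": 0, "grip": 4},
    {"dx": -0.2, "dy": 0, "dz": 22, "wx": 0, "wy": -0.004, "wz": 0, "grip": 4},
    {"dx": -0.2, "dy": 0, "dz": 22.3, "wx": 0, "wy": -0.004, "wz": 0, "grip": 4},
    {"dx": -0.2, "dy": 0, "dz": 22.3, "wx": 0, "wy": -0.004, "wz": 0, "grip": 4}
  ]
}}

```text
clock: 15.25
eef_pos: [0.4775, -0.3019, 0.0555]
tool_rot: [-0.0, 1.0, -0.001, 0.001]
ft_force: [-0.5, -0.5, -2.4]
grip_width: 0.0491
grasp_force: 63.4
```

Request:
{"api": "arm_command", "payload": {
  "increments": [
    {"dx": 0, "dy": 0, "dz": 0.3, "wx": 0, "wy": 0, "wz": 0, "grip": 4},
    {"dx": 0, "dy": 0, "dz": 0.6, "wx": 0, "wy": 0, "wz": 0, "grip": 4},
    {"dx": 0, "dy": 0, "dz": 0.8, "wx": 0, "wy": 0, "wz": 0, "grip": 4},
    {"dx": 0, "dy": 0, "dz": 0.9, "wx": 0, "wy": 0, "wz": 0, "grip": 4},
    {"dx": 0, "dy": 0, "dz": 0.9, "wx": 0, "wy": 0, "wz": 0, "grip": 4}
  ]
}}

```text
clock: 15.75
eef_pos: [0.4767, -0.3022, 0.0456]
tool_rot: [0.0, 1.0, -0.0, 0.001]
ft_force: [-0.0, -0.1, -2.6]
grip_width: 0.0492
grasp_force: 63.4
```

Request:
{"api": "arm_command", "payload": {
  "increments": [
    {"dx": 0, "dy": 0, "dz": 0.05, "wx": 0, "wy": 0, "wz": 0, "grip": 4},
    {"dx": 0, "dy": 0, "dz": 0.1, "wx": 0, "wy": 0, "wz": 0, "grip": 4}
  ]
}}

```text
clock: 15.95
eef_pos: [0.477, -0.3024, 0.0454]
tool_rot: [0.0, 1.0, -0.0, 0.001]
ft_force: [-1.9, 0.7, 3.9]
grip_width: 0.0495
grasp_force: 63.9
```

Contact with the tray floor (+6.5 N). Release and retreat upward.

Request:
{"api": "arm_command", "payload": {
  "increments": [
    {"dx": 0, "dy": 0, "dz": 0, "wx": 0, "wy": 0, "wz": 0, "grip": 8.5},
    {"dx": 0, "dy": 0, "dz": 0, "wx": 0, "wy": 0, "wz": 0, "grip": 8.5},
    {"dx": 0, "dy": 0, "dz": 0, "wx": 0, "wy": 0, "wz": 0, "grip": 8.5},
    {"dx": 0, "dy": 0, "dz": 0, "wx": 0, "wy": 0, "wz": 0, "grip": 8.5},
    {"dx": 0, "dy": 0, "dz": 0, "wx": 0, "wy": 0, "wz": 0, "grip": 8.5},
    {"dx": 0, "dy": 0, "dz": -3, "wx": 0, "wy": 0, "wz": 0, "grip": 8.5},
    {"dx": 0, "dy": 0, "dz": -7, "wx": 0, "wy": 0, "wz": 0, "grip": 8.5},
    {"dx": 0, "dy": 0, "dz": -11, "wx": 0, "wy": 0, "wz": 0, "grip": 8.5},
    {"dx": 0, "dy": 0, "dz": -14, "wx": 0, "wy": 0, "wz": 0, "grip": 8.5},
    {"dx": 0, "dy": 0, "dz": -14, "wx": 0, "wy": 0, "wz": 0, "grip": 8.5}
  ]
}}

```text
clock: 16.95
eef_pos: [0.4793, -0.3039, 0.1903]
tool_rot: [0.0, 1.0, -0.003, 0.005]
ft_force: [-0.0, -0.4, 0.6]
grip_width: 0.0853
grasp_force: 0.0
```

```bash
python3 home.py i
python3 - <<'E'
from h import *
for n in ('iscene','iside'):
    W,p,d=cloud(n); m=(W[...,2]>.079)&(W[...,2]<.09)&(np.hypot(W[...,0]-.477,W[...,1]+.301)<.04); T=W[m]
    if len(T): print(n,((T.min(0)+T.max(0))/2).round(4),(T.max(0)-T.min(0)).round(3),len(T))
a=cv2.imread('pics/iscene.png')[140:320,40:260];b=cv2.imread('pics/iside.png')[90:270,190:410]
cv2.imwrite('pics/ic.png',cv2.resize(np.hstack([a,b]),None,fx=1.8,fy=1.8,interpolation=2))
E
```

```text
[ 0.4793 -0.3039  0.1903] [[-0.9999, 0.0004, 0.0108], [0.0003, 1.0, -0.0064], [-0.0108, -0.0064, -0.9999]] 16.95 0.08527445894242525
scene top face h 0.078 n 185
  wall rho 0.024 n 367
side top face h 0.0778 n 117
  wall rho 0.0248 n 313
iscene [ 0.4768 -0.3019  0.0836] [0.051 0.049 0.009] 269
iside [ 0.4756 -0.298   0.0831] [0.049 0.056 0.008] 93
```

View pics/ic.png

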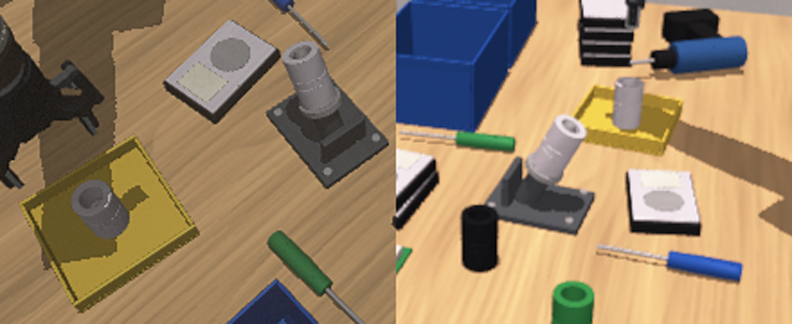

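One sleeve is home on the pin and the other stands upright in the middle of the tray. The robot is clear of both, so I'm handing in.

```bash
python3 -c "
from workcell import job
print(job.job_done())"
```

```text
the job is handed in; nothing more can be done
None
```

The job is handed in: one sleeve slid freely to the flange and is home on the pin, and the other stands upright in the yellow tray, not tried on the pin but ruled out because its ring measured about 23 mm in the wrist depth image.

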